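# Put three mixed-up port covers back on the stud plates they fit

## Robot

A 6-joint arm with a two-finger parallel gripper is mounted at the origin on a cart in front of the work surface, level with it; the furniture and walls round the work are solid. World frame = base frame: x ahead of the robot, y to its left, z up, the work surface at z = 0. Lengths are in mm, angles in rad, forces in N, time in s.
With the tool pointing down it reaches from about 350 to 875 mm from the base axis. Payload 4.2 kg.
Tool frame: the origin (TCP) lies at the very end of the fingers, on their centre line; the grasp point (between the pads) lies 19 mm behind it; z points along the fingers, y is the line along which they close (so a half turn about z gives the same grasp; the last joint's range is limited). The gripper opens to 85 mm and grips with 20 to 120 N. Pads are 22 mm wide; open, the fingers measure 114 mm over their backs; the gripper's body (76 mm by 85 mm) begins 54 mm behind the grasp point. The pads swing forward as they close: fully open they stand 13 mm farther back than shut.
Start: joints at [-0.905, 0.385, 0.008, 0, -1.194, -0.259], TCP at [247.308, -573.967, 231.312] pointing down, gripper open.
Joint ranges: [-3.14, 3.14], [-1.21, 2.06], [-1.07, 1.41], [-3.16, 2.05], [-2.99, -0.16], [-3.1, 3.1]. Speed limits (rad/s): [2.79, 2.79, 3.14, 3.14, 3.14, 3.14].

## Interface

Orientations are given as a unit quaternion [x, y, z, w].
In Python, from bench import arm gives the robot as it stands. The module is installed in compiled form; this text tells all that it offers.
- The arm moves only by the tool drive_tool, never from a script. Its argument "targets" is a list of rows, each a list of 5 numbers: the closure, from -1 (fully open) to 1 (shut), then the shift along the tool's x, y, z in mm, then the turn about the tool's z in degrees. In form: [[grip, tx, ty, tz, roll], ...]. A call has 1 to 12 rows; each row is the pose to reach, as a shift and turn from the pose commanded when the call began, along the tool's axes at that moment; what a row does not reach only later rows make up. A row lasts 1/10 s, in which the tool goes at most 50 mm and 8.59 degrees, less where a joint would pass 70% of its speed; a pose out of reach is approached as far as the arm can. A call with a gripper value outside its range is refused whole. The fingers move at their own pace and stop on an object; the grip force is fixed at half the most. Time passes only in rows, so rows that repeat a pose let the fingers close. It gives the time, the measured TCP pose, the force, the opening and the grip force at its end, in the units of the state.
- arm.read_state(): the state, without advancing time (a new reading comes with each control period).
- arm.get_image(name): name is "scene" or "top" or "wrist"; returns the picture (400x640x3 uint8, blue, green, red); there is no depth.
- arm.camera_params(name): a dict with "fov_y" (degrees; the focal length in pixels is half the picture's height over the tangent of half this angle, whatever the lens; pixels are square), "cx", "cy" (the principal point, pixels), "rvec" (rotation vector, rad) and "tvec" (3), from world to camera coordinates, as OpenCV has them; the wrist camera has in their place "tool_from_camera" (4x4, takes a point from camera to tool coordinates, whose origin is the TCP and whose axes are the flange's). Camera axes: x right, y down, z forward; pixel columns grow to the right and rows downward; lengths in mm; the calibration is good to about 2 mm. A picture is of the moment at which its call begins: read the wrist's pose just before it. camera_params takes no time and is no camera call.
- arm.job_done(): hands the job in; it is judged then, once.
The state is a dict: "clock": time; "joints": joint angles; "joint_vel": joint speeds; "joint_efforts": joint torques, N m; "position": TCP position; "ee_rot": TCP orientation; "contact_force": force on the tool from outside, world axes, zero at the start; "wrist_torque": the same for the moment, N m; "gripper_width": finger opening in mm; "grasp_force": force on a finger pad.
Only numpy, scipy, OpenCV 4.12 (cv2) and the standard library are available. Lean on these libraries where they do the work, as an engineer would, in place of code of your own. Each camera call takes 0.05 s, during which the arm holds its last target. There are 200 camera calls.

## Task

The three port covers were put back on the wrong stud plates, so that each one perches on the tips of the studs. Move every cover to the plate whose studs match its bolt holes, in number and in circle, and seat it boss up, flat and fully down over the studs; the black rubber pad is free for parking a cover on the way. Leave the pipe nipple, the gauge head and the small bottle standing where they are.

Things in the scene. Friction and masses are not known exactly. Their poses are not given: they have to be found in the camera images.
- cover_3wide_mid (a point): loose round aluminium port cover, disc 72 mm diameter and 10 mm thick, with 3 through bolt holes of 10 mm diameter, evenly spaced on a bolt circle of 52 mm diameter; a plain round boss on top, 22 mm diameter and 24 mm high, to hold it by (34 mm high in all, 0.13 to 0.3 kg). Point: on the axis, 17 mm above the underside; z up out of the boss, x towards one of the holes. At the start on the plate with 3 studs on the small circle
- cover_4wide_mid (a point): loose round aluminium port cover, disc 72 mm diameter and 10 mm thick, with 4 through bolt holes of 10 mm diameter, evenly spaced on a bolt circle of 52 mm diameter; a plain round boss on top, 22 mm diameter and 24 mm high, to hold it by (34 mm high in all, 0.13 to 0.3 kg). Point: on the axis, 17 mm above the underside; z up out of the boss, x towards one of the holes. At the start on the plate with 3 studs on the large circle
- cover_3narrow_mid (a point): loose round aluminium port cover, disc 72 mm diameter and 10 mm thick, with 3 through bolt holes of 10 mm diameter, evenly spaced on a bolt circle of 34 mm diameter; a plain round boss on top, 22 mm diameter and 24 mm high, to hold it by (34 mm high in all, 0.13 to 0.3 kg). Point: on the axis, 17 mm above the underside; z up out of the boss, x towards one of the holes. At the start on the plate with 4 studs
- plate_3wide_top (a point): fixed grey square stud plate, 80x80x12 mm, with 3 upright steel studs of 5 mm diameter, 12 mm high with round tips, evenly spaced on a circle of 52 mm diameter. Point: centre of its top face, where a seated cover's underside lies; z up, x towards one of the studs and square to a side of the plate. At the start a wrong cover lies level on its stud tips, about 12 mm up. Its own cover fits with 2.5 mm play
- plate_4wide_top (a point): fixed grey square stud plate, 80x80x12 mm, with 4 upright steel studs of 5 mm diameter, 12 mm high with round tips, evenly spaced on a circle of 52 mm diameter. Point: centre of its top face, where a seated cover's underside lies; z up, x towards one of the studs and square to a side of the plate. At the start a wrong cover lies level on its stud tips, about 12 mm up. Its own cover fits with 2.5 mm play
- plate_3narrow_top (a point): fixed grey square stud plate, 80x80x12 mm, with 3 upright steel studs of 5 mm diameter, 12 mm high with round tips, evenly spaced on a circle of 34 mm diameter. Point: centre of its top face, where a seated cover's underside lies; z up, x towards one of the studs and square to a side of the plate. At the start a wrong cover lies level on its stud tips, about 12 mm up. Its own cover fits with 2.5 mm play
- pad_top (a point): fixed flat black rubber pad, a disc 90 mm in diameter and 4 mm thick, empty at the start. Point: centre of its top face; z up
- nipple_mid (a point): bystander: short steel pipe nipple with a flanged foot, 40 mm diameter, 42 mm high, loose, standing. Point: on its axis, 21 mm up; z up
- gauge_mid (a point): bystander: vacuum gauge head, steel with a blue label and black cap, 45 mm diameter, 102 mm high, loose, standing. Point: on its axis, 51 mm up; z up
- vial_mid (a point): bystander: small cream-coloured bottle with a white cap, 34 mm diameter, 70 mm high, loose, standing. Point: on its axis, 35 mm up; z up
Not all that is in view belongs to the job. What is shaped like the part that bears cover_3narrow_mid but brown is not meant.

How it is judged:
By the outcome, as a careful person would: the job done as asked, in the order asked, and still so for the second after the job is handed in, with the robot touching nothing.
It also fails if it takes over 96 s, if anything falls off the work surface, if the arm or the gripper's body presses on something with over 40 N, if the wrist force passes 120 N, or if a joint passes its speed limit or range.

## Working session

There is one attempt and no reset: what is moved stays moved. The work goes in short steps, Python scripts to look and compute and a tool call to move; the robot and the scene stay as the last step left them, time stands still between calls to the robot, and variables do not carry over. Pictures are saved under pics/ and viewed, at most 14 in all, crops included, and the job is handed in when it is done.

Besides the shell and the picture viewer there is one more tool, called after ">>>" in YAML: its name, and indented under it one key for each argument. drive_tool: Moves the arm, as the interface text tells. Its arguments: {"type":"object","properties":{"targets":{"type":"array","items":{"type":"array","items":{"type":"number"}}}},"required":["targets"]}

```bash
mkdir -p pics; python3 - <<'E'
from bench import arm
import cv2
for n in("scene","top","wrist"):
    cv2.imwrite(f"pics/{n}0.png",arm.get_image(n)); print(n,arm.camera_params(n))
print(arm.read_state())
E
```

```text
scene {'fov_y': 45.365778552544526, 'cx': 316.3706982847276, 'cy': 195.98096988390157, 'rvec': array([ 0.93104767, -2.47538322,  1.10603405]), 'tvec': array([563.58036263, 229.07470543, 771.10997889])}
top {'fov_y': 43.95876377653515, 'cx': 318.3240583357941, 'cy': 198.24808973217773, 'rvec': array([ 2.20378704, -2.17243288,  0.13195422]), 'tvec': array([ 144.79631021,  602.61697536, 1055.40449381])}
wrist {'fov_y': 60.10821672476313, 'cx': 324.680654157399, 'cy': 200.23313179331086, 'tool_from_camera': array([[ 8.62979169e-04, -9.61781072e-01, -2.73818232e-01,
         6.86394014e+01],
       [ 9.99999578e-01,  9.16566582e-04, -6.77733732e-05,
        -4.80599603e-01],
       [ 3.16155789e-04, -2.73818058e-01,  9.61781457e-01,
        -1.42063005e+02],
       [ 0.00000000e+00,  0.00000000e+00,  0.00000000e+00,
         1.00000000e+00]])}
{'clock': 0.15, 'joints': array([-9.05383808e-01,  3.85343352e-01,  6.90644171e-03, -3.43232650e-04,
       -1.19402586e+00, -2.58613016e-01]), 'joint_vel': array([-0.00062789, -0.00091539,  0.00484151,  0.00063528,  0.00037664,
       -0.00025435]), 'joint_efforts': array([-1.80197931e-04, -3.92679155e+01,  1.88580126e+01,  4.18862879e+00,
       -3.42977568e-03,  1.80051813e-06]), 'position': array([ 247.12485554, -573.56349629,  230.48323706]), 'ee_rot': array([-2.01938116e-01,  9.79397916e-01,  8.16975515e-04, -2.28609428e-04]), 'contact_force': array([0.49992606, 0.57778613, 0.28624224]), 'wrist_torque': array([ 0.00655913, -0.02059647, -0.01513303]), 'grasp_force': 0.0, 'gripper_width': 85.55527185807587}
```

View pics/top0.png

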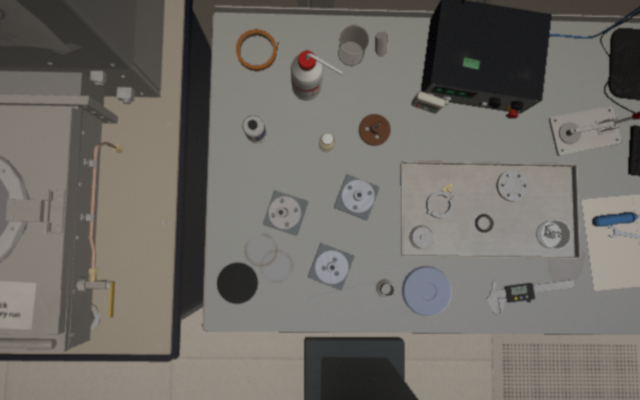

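View pics/scene0.png

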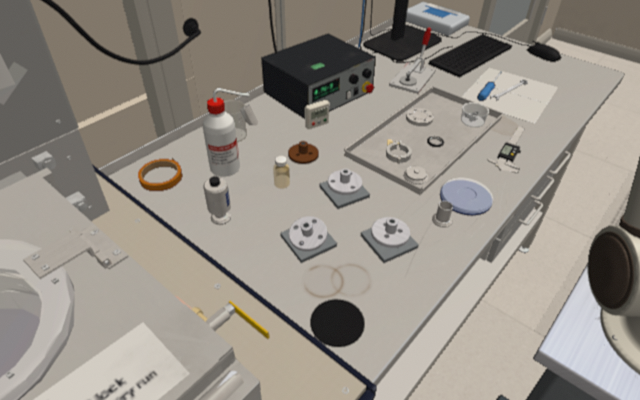

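Top view: stud plates with covers at (286,212), (357,196), (331,266); pad (237,283); gauge (254,128), vial (327,142), nipple (385,288), brown decoy (375,130).

```bash
cat > h.py <<'E'
import numpy as np, cv2
from bench import arm
from scipy.spatial.transform import Rotation as R
def K(p):
    f=200/np.tan(np.radians(p['fov_y']/2)); return np.array([[f,0,p['cx']],[0,f,p['cy']],[0,0,1]])
def pose(n,st=None):
    p=arm.camera_params(n)
    if n=='wrist':
        st=st or arm.read_state(); T=np.eye(4); T[:3,:3]=R.from_quat(st['ee_rot']).as_matrix(); T[:3,3]=st['position']
        T=T@p['tool_from_camera']; return K(p),T[:3,:3],T[:3,3]
    r=cv2.Rodrigues(p['rvec'])[0]; return K(p),r.T,-r.T@p['tvec']
def cast(P,uv,z):
    k,r,c=P; uv=np.atleast_2d(uv).astype(float)
    d=(r@np.linalg.inv(k)@np.c_[uv,np.ones(len(uv))].T).T
    return c+d*((z-c[2])/d[:,2])[:,None]
def proj(P,X):
    k,r,c=P; q=(k@r.T@(np.atleast_2d(X)-c).T).T; return q[:,:2]/q[:,2:]
E
python3 - <<'E'
from h import *
P=pose('top')
for n,uv,z in [('A',(286,212),34),('B',(357,196),34),('C',(331,266),34),('pad',(237,283),4),('gauge',(254,123),100),('vial',(327,137),70),('nip',(385,288),42),('brown',(375,130),34)]:
    print(n,cast(P,uv,z)[0].round())
im=cv2.imread('pics/top0.png'); c=cv2.resize(im[165:305,205:400],None,fx=4,fy=4,interpolation=cv2.INTER_CUBIC); cv2.imwrite('pics/topc.png',c)
E
```

```text
A [569. 223.  34.]
B [606.  70.  34.]
C [455. 125.  34.]
pad [414. 328.   4.]
gauge [746. 289. 100.]
vial [727. 138.  70.]
nip [410.  10.  42.]
brown [752.  31.  34.]
```

View pics/topc.png

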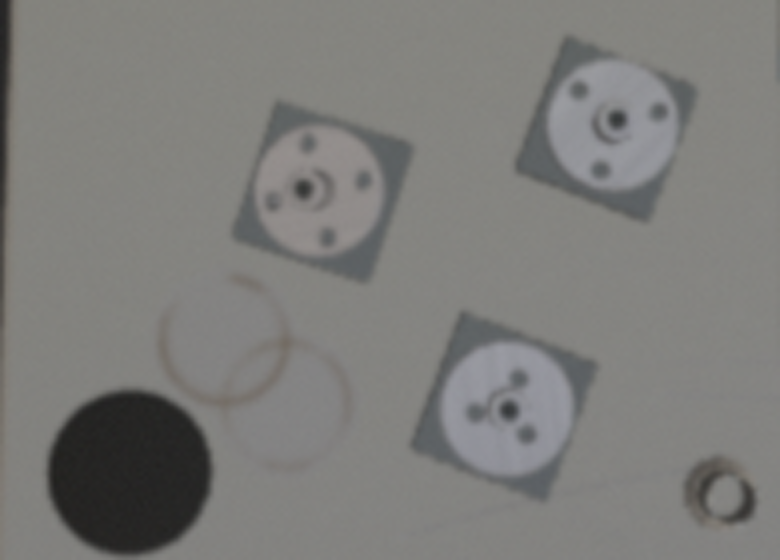

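Cropped top view: A (crop 320,190) holds the 4-hole cover, B (612,125) the 3-wide cover, C (507,408) the 3-narrow cover. Cycle: C→pad, A→C, B→A, pad→B.

```bash
cat >> h.py <<'E'
def go(xyz,yaw=None):
    "print tool shift to world xyz; yaw = wanted world angle (deg) of tool y, mod 180"
    st=arm.read_state(); M=R.from_quat(st['ee_rot']).as_matrix()
    d=M.T@(np.array(xyz)-st['position']); a=np.degrees(np.arctan2(M[1,1],M[0,1]))
    s='' 
    if yaw is not None: s=f"roll {-((yaw-a+90)%180-90):.1f}"   # tool z down
    print('pos',st['position'].round(1),'tooly yaw',a.round(1),'J6',st['joints'][5].round(2),'shift',d.round(1),s)
E
python3 -c "
from h import *
go([455,125,170])"
```

```text
pos [ 247.1 -573.6  230.5] tooly yaw 113.3 J6 -0.26 shift [-467.2  559.3   61.4]
```

>>> drive_tool:
  targets:
    - [-1, -40, 48, 0, 0]
    - [-1, -80, 84, 0, 0]
    - [-1, -110, 120, 0, 0]
    - [-1, -145, 156, 0, 0]
    - [-1, -180, 192, 0, 0]
    - [-1, -215, 228, 0, 0]
    - [-1, -250, 264, 0, 0]
    - [-1, -285, 300, 0, 0]
    - [-1, -320, 336, 0, 0]
    - [-1, -355, 372, 0, 0]
    - [-1, -355, 372, 0, 0]

```text
clock: 1.25
position: [427.3, -88.5, 231.5]
ee_rot: [-0.204, 0.979, 0.0, 0.001]
contact_force: [-0.6, -1.1, -0.2]
gripper_width: 85.5
grasp_force: 0.0
```

```bash
python3 -c "
from h import *
go([455,125,170])"
```

```text
pos [427.3 -88.5 231.5] tooly yaw 113.6 J6 -1.33 shift [-110.8  184.5   61.6]
```

>>> drive_tool:
  targets:
    - [-1, -24, 40, 12, 0]
    - [-1, -48, 80, 24, 0]
    - [-1, -72, 120, 40, 0]
    - [-1, -96, 160, 52, 0]
    - [-1, -111, 184, 60, 0]
    - [-1, -111, 184, 60, 0]
    - [-1, -111, 184, 60, 0]
    - [-1, -111, 184, 60, 0]

```text
clock: 2.05
position: [455.1, 120.4, 171.4]
ee_rot: [-0.202, 0.979, -0.0, -0.0]
contact_force: [0.6, 0.1, -0.0]
gripper_width: 85.6
grasp_force: 0.0
```

```bash
python3 - <<'E'
from h import *
P=pose('wrist'); im=arm.get_image('wrist'); cv2.imwrite('pics/w1.png',im)
np.set_printoptions(suppress=True,precision=1)
print(proj(P,[[455,125,34],[569,223,34],[606,70,34]]))
E
```

```text
[[330.4 189.7]
 [377.1 336.7]
 [210.8 312.1]]
```

View pics/w1.png

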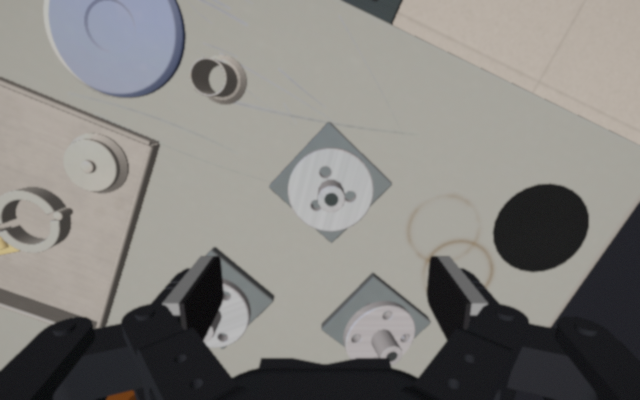

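Wrist view: cover C disc centred about (330,190), boss dimple (331,199), holes (325,172), (350,196), (316,205); pad (541,228). The underside sits at z=24, so the disc top is 34 and the boss top 58.

```bash
cat >> h.py <<'E'
def discs(P,im,z,bg=0,rng=(60,86)):
    "light discs: ellipse centre at plane z, dark holes inside it (world) ; prints"
    g=cv2.cvtColor(im,cv2.COLOR_BGR2GRAY); out=[]
    for t in range(120,215,5):
        cs,_=cv2.findContours(((g>t)*255).astype('uint8'),cv2.RETR_EXTERNAL,cv2.CHAIN_APPROX_NONE)
        for c in cs:
            if cv2.contourArea(c)<800 or len(c)<20: continue
            w=cast(P,cv2.convexHull(c)[:,0],z)[:,:2].astype(np.float32)
            e=cv2.fitEllipse(w)
            if rng[0]<e[1][0] and e[1][1]<rng[1] and e[1][0]/e[1][1]>.93 and cv2.contourArea(w)>0.97*np.pi/4*e[1][0]*e[1][1]: out.append((t,*e[0],*e[1]))
    return np.array(out)
def blobs(P,im,xy,z,rad,lo=9,hi=160,dark=True,k=None):
    "dark blobs within rad mm of xy at plane z -> world xy, area mm2, radius, angle"
    g=cv2.cvtColor(im,cv2.COLOR_BGR2GRAY).astype(np.float32)
    # rectify to 0.5 mm grid
    n=int(rad*4); ij=np.mgrid[0:n,0:n].reshape(2,-1).T*.5-rad
    X=np.c_[xy[0]+ij[:,1],xy[1]+ij[:,0],np.full(len(ij),z)]
    m=proj(P,X).astype(np.float32).reshape(n,n,2)
    return cv2.remap(g,m[...,0],m[...,1],cv2.INTER_CUBIC)
E
python3 - <<'E'
from h import *
np.set_printoptions(suppress=True,precision=1)
P=pose('wrist'); im=cv2.imread('pics/w1.png')
print(discs(P,im,34))
r=blobs(P,im,(455,125),34,50); cv2.imwrite('pics/r1.png',cv2.resize(r,None,fx=3,fy=3))
g=cv2.cvtColor(im,cv2.COLOR_BGR2GRAY)
print([g[y,x] for x,y in((300,195),(330,155),(325,172),(350,196),(331,199),(280,187),(250,150))])
E
```

```text
[[165.  456.5 124.8  70.   70.2]
 [170.  456.3 124.8  69.2  69.6]
 [175.  456.3 124.9  68.4  68.9]]
[np.uint8(182), np.uint8(177), np.uint8(126), np.uint8(127), np.uint8(70), np.uint8(123), np.uint8(165)][ WARN:0@0.529] global loadsave.cpp:1063 imwrite_ Unsupported depth image for selected encoder is fallbacked to CV_8U.
```

View pics/r1.png

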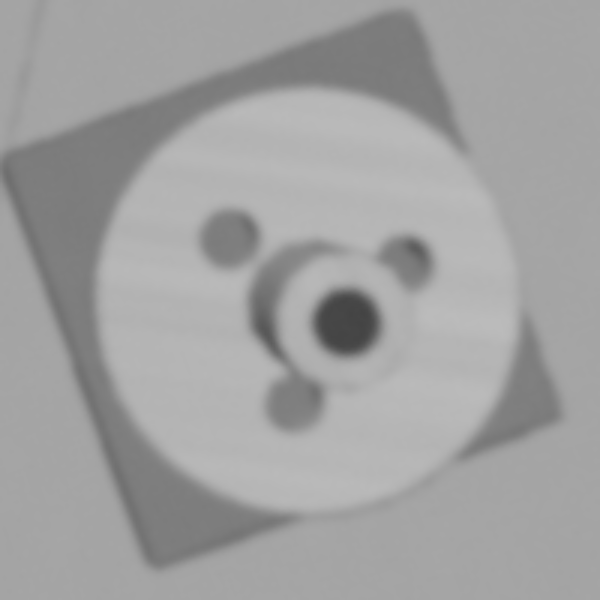

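```bash
python3 -c "
from h import *
go([456.4,124.8,38])"
```

```text
pos [455.2 120.2 171.6] tooly yaw 113.2 J6 -1.77 shift [ -2.9   3.7 133.6]
```

>>> drive_tool:
  targets:
    - [-1, -3, 4, 30, 0]
    - [-1, -3, 4, 60, 0]
    - [-1, -3, 4, 90, 0]
    - [-1, -3, 4, 105, 0]
    - [-1, -3, 4, 115, 0]
    - [-1, -3, 4, 125, 0]
    - [-1, -3, 4, 130, 0]
    - [-1, -3, 4, 133, 0]
    - [-1, -3, 4, 133, 0]
    - [-1, -3, 4, 133, 0]

```text
clock: 3.1
position: [456.8, 126.1, 38.8]
ee_rot: [-0.202, 0.979, 0.0, 0.001]
contact_force: [0.2, 0.1, 0.1]
gripper_width: 85.3
grasp_force: 0.0
```

>>> drive_tool:
  targets:
    - [1, 0, 0, 0, 0]
    - [1, 0, 0, 0, 0]
    - [1, 0, 0, 0, 0]
    - [1, 0, 0, 0, 0]
    - [1, 0, 0, 0, 0]
    - [1, 0, 0, 0, 0]
    - [1, 0, 0, 0, 0]
    - [1, 0, 0, 0, 0]

```text
clock: 3.9
position: [456.7, 126.0, 38.5]
ee_rot: [-0.202, 0.979, 0.0, 0.0]
contact_force: [0.4, -1.2, 3.3]
gripper_width: 19.2
grasp_force: 58.7
```

>>> drive_tool:
  targets:
    - [1, 0, 0, -5, 0]
    - [1, 0, 0, -15, 0]
    - [1, 0, 0, -35, 0]
    - [1, 0, 0, -60, 0]
    - [1, 0, 0, -90, 0]
    - [1, 0, 0, -110, 0]
    - [1, 0, 0, -110, 0]
    - [1, 0, 0, -110, 0]

```text
clock: 4.7
position: [455.8, 125.7, 148.1]
ee_rot: [-0.202, 0.979, 0.0, -0.0]
contact_force: [-0.5, 0.1, -2.1]
gripper_width: 19.8
grasp_force: 58.9
```

```bash
python3 - <<'E'
from h import *
P=pose('wrist'); cv2.imwrite('pics/w2.png',arm.get_image('wrist'))
print(cast(P,(541,228),4),arm.read_state()['contact_force'])
go([414,328,110])
E
```

```text
[[415.58061479 315.56358278   4.        ]] [ 0.03706371  0.35295874 -1.53278439]
pos [455.4 125.5 147.4] tooly yaw 113.3 J6 -1.78 shift [-42.1 202.4  37.4]
```

View pics/w2.png

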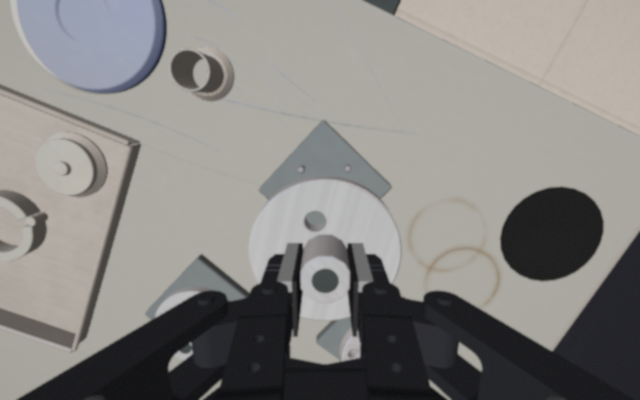

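Cover held level; pad now at (552,233), plate C's studs visible at (302,169), (347,168).

```bash
python3 - <<'E'
from h import *
for P,f,uv in((pose('wrist'),'w2',(552,233)),(pose('top'),'top0',(237,283))):
    g=cv2.imread(f'pics/{f}.png',0); m=(g<60).astype('uint8')
    n,l=cv2.connectedComponents(m); k=(l==l[uv[1],uv[0]]).astype('uint8')
    c=max(cv2.findContours(k,0,1)[0],key=cv2.contourArea)
    print(cv2.fitEllipse(cast(P,c[:,0],4)[:,:2].astype('f')))
go([414,320,60])
E
```

```text
((417.04254150390625, 326.3062438964844), (85.50371551513672, 87.19367980957031), 3.3825278282165527)
((415.0133056640625, 327.8004455566406), (84.04644775390625, 84.24835968017578), 80.80646514892578)
pos [455.4 125.5 147.4] tooly yaw 113.3 J6 -1.78 shift [-39.  195.   87.4]
```

>>> drive_tool:
  targets:
    - [1, -9, 40, 0, 0]
    - [1, -18, 80, 0, 0]
    - [1, -26, 120, 0, 0]
    - [1, -34, 160, 10, 0]
    - [1, -41, 188, 35, 0]
    - [1, -44, 201, 65, 0]
    - [1, -44, 201, 95, 0]
    - [1, -44, 201, 110, 0]
    - [1, -44, 201, 118, 0]
    - [1, -44, 201, 123, 0]
    - [1, -44, 201, 126, 0]
    - [1, -44, 201, 128, 0]

```text
clock: 5.95
position: [417.7, 328.1, 20.7]
ee_rot: [-0.202, 0.979, 0.0, 0.0]
contact_force: [-0.3, 0.4, -1.7]
gripper_width: 19.3
grasp_force: 59.1
```

>>> drive_tool:
  targets:
    - [1, 0, 0, 0.5, 0]
    - [1, 0, 0, 0.5, 0]

```text
clock: 6.15
position: [417.6, 328.1, 20.4]
ee_rot: [-0.202, 0.979, 0.0, 0.0]
contact_force: [0.4, 0.2, -1.8]
gripper_width: 19.7
grasp_force: 59.1
```

>>> drive_tool:
  targets:
    - [1, 0, 0, 0.5, 0]
    - [1, 0, 0, 1, 0]
    - [1, 0, 0, 1.5, 0]
    - [1, 0, 0, 2, 0]
    - [1, 0, 0, 2, 0]

```text
clock: 6.65
position: [417.6, 328.2, 19.6]
ee_rot: [-0.202, 0.979, 0.0, 0.001]
contact_force: [-1.5, -1.1, 9.0]
gripper_width: 19.3
grasp_force: 60.4
```

>>> drive_tool:
  targets:
    - [0.5, 0, 0, 0, 0]
    - [0, 0, 0, 0, 0]
    - [-1, 0, 0, 0, 0]
    - [-1, 0, 0, 0, 0]
    - [-1, 0, 0, -10, 0]
    - [-1, 0, 0, -40, 0]
    - [-1, 0, 0, -80, 0]
    - [-1, 0, -30, -120, 0]
    - [-1, -3, -70, -140, 0]
    - [-1, -6, -115, -150, 0]
    - [-1, -8, -160, -150, 0]
    - [-1, -11, -182, -150, 0]

```text
clock: 7.85
position: [500.2, 162.5, 169.2]
ee_rot: [-0.201, 0.98, 0.0, 0.001]
contact_force: [-0.5, -0.0, -0.1]
gripper_width: 85.7
grasp_force: 0.0
```

>>> drive_tool:
  targets:
    - [-1, 0, 0, 0, 0]
    - [-1, 0, 0, 0, 0]
    - [-1, 0, 0, 0, 0]

```text
clock: 8.15
position: [499.2, 165.7, 168.0]
ee_rot: [-0.202, 0.979, 0.0, 0.0]
contact_force: [-0.3, 1.0, -0.1]
gripper_width: 85.9
grasp_force: 0.0
```

```bash
python3 - <<'E'
from h import *
np.set_printoptions(suppress=True,precision=1)
P=pose('wrist'); im=arm.get_image('wrist'); cv2.imwrite('pics/w3.png',im)
print(arm.read_state()['position'])
print(discs(P,im,34)); print(discs(P,im,14))
rs=[blobs(P,im,c,z,50) for c,z in(((455,125),12),((569,218),34),((417,327),14))]
np.save('rs.npy',rs); cv2.imwrite('pics/r3.png',cv2.resize(np.hstack(rs),None,fx=1.333,fy=1.333).clip(0,255).astype('uint8'))
E
```

```text
[499.1 165.9 167.9]
[[165.  418.9 313.7  64.4  65.5]
 [170.  418.9 313.7  63.9  65. ]
 [175.  419.  313.7  63.   64.2]]
[[165.  417.7 326.4  69.1  70.2]
 [170.  417.6 326.4  68.6  69.7]
 [175.  417.8 326.4  67.5  68.8]]
```

View pics/r3.png

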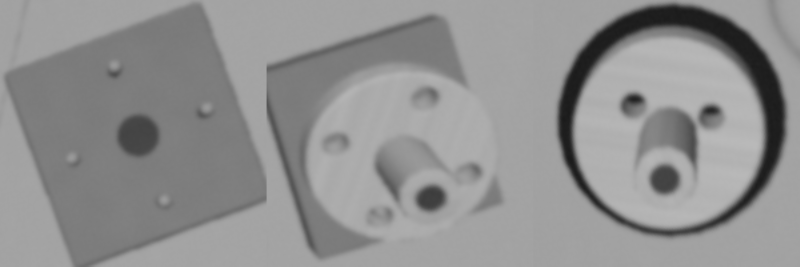

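Rectified views: plate C has four studs at angle ≈ −20.4° with centre ≈ (456.8,125.6). The 4-hole cover is near (569.5,226) and the parked cover is flat on the pad. Next, over A.

>>> drive_tool:
  targets:
    - [-1, -30, 9, 0, 0]
    - [-1, -60, 18, 0, 0]
    - [-1, -88, 27, 0, 0]
    - [-1, -88, 27, 0, 0]
    - [-1, -88, 27, 0, 0]
    - [-1, -88, 27, 0, 0]

```text
clock: 8.8
position: [568.6, 224.8, 167.6]
ee_rot: [-0.202, 0.979, -0.0, -0.001]
contact_force: [0.4, 0.4, -0.5]
gripper_width: 85.2
grasp_force: 0.0
```

```bash
cat >> h.py <<'E'
def circ(P,im,xy,z,rad,r0,r1,thr,p2=15):
    "Hough circles of radius r0..r1 mm in rectified view -> world xy,r"
    r=cv2.resize(blobs(P,im,xy,z,rad),None,fx=2,fy=2).clip(0,255).astype('uint8')
    c=cv2.HoughCircles(r,cv2.HOUGH_GRADIENT_ALT,1.2,24,param1=thr,param2=p2,minRadius=int(r0*4),maxRadius=int(r1*4))
    return np.zeros((0,3)) if c is None else np.c_[c[0][:,:2]/4-rad+np.array(xy),c[0][:,2]/4]
E
python3 - <<'E'
from h import *
np.set_printoptions(suppress=True,precision=1)
P=pose('wrist'); im=arm.get_image('wrist'); cv2.imwrite('pics/w4.png',im)
print(arm.read_state()['position'])
print('disc',circ(P,im,(569,225),34,50,33,38,80,.7)); print('holes',circ(P,im,(569,225),34,50,3.5,6.5,60,.6)); print('z58',circ(P,im,(569,225),58,50,3,12,80,.6))
cv2.imwrite('pics/r4.png',cv2.resize(blobs(P,im,(569,225),34,50),None,fx=2,fy=2).clip(0,255).astype('uint8'))
E
```

```text
[568.7 224.6 167.9]
disc [[570.6 227.2  34.5]]
holes [[575.4 238.    5.2]
 [563.4 251.5   4.6]
 [595.8 234.1   4.7]
 [546.  223.    4.8]
 [579.6 203.8   4.6]]
z58 [[569.4 234.4  10.3]
 [569.4 234.4   4.8]
 [542.4 220.6   4.4]
 [589.5 230.5   4.4]
 [558.3 246.4   4. ]]
```

View pics/r4.png

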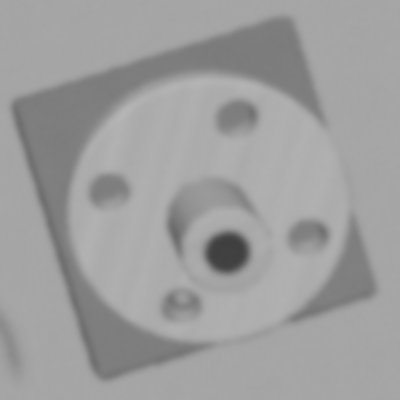

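Rectified view: cover A's boss top (575,238 at this plane) is offset from the disc centre, and a stud shows in its lower hole at (182,303). So this cover is tilted ~16° toward yaw ≈107°. Closing the fingers along that direction will right it.

```bash
python3 -c "
from h import *
go([571,232,42],106)"
```

```text
pos [568.7 224.6 167.9] tooly yaw 113.3 J6 -1.8 shift [ -5.1   5.9 125.9] roll 7.3
```

>>> drive_tool:
  targets:
    - [-1, -5, 6, 30, 3]
    - [-1, -5, 6, 60, 7]
    - [-1, -5, 6, 85, 7]
    - [-1, -5, 6, 100, 7]
    - [-1, -5, 6, 112, 7]
    - [-1, -5, 6, 120, 7]
    - [-1, -5, 6, 125, 7]
    - [-1, -5, 6, 126, 7]
    - [-1, -5, 6, 126, 7]

```text
clock: 9.75
position: [572.1, 232.4, 42.4]
ee_rot: [-0.142, 0.99, 0.0, 0.001]
contact_force: [0.3, -0.4, 0.7]
gripper_width: 85.1
grasp_force: 0.0
```

>>> drive_tool:
  targets:
    - [0, 0, 0, 0, 0]
    - [0, 0, 0, 0, 0]
    - [0.3, 0, 0, 0, 0]
    - [0.5, 0, 0, 0, 0]
    - [1, 0, 0, 0, 0]
    - [1, 0, 0, 0, 0]
    - [1, 0, 0, 0, 0]
    - [1, 0, 0, 0, 0]

```text
clock: 10.55
position: [572.5, 233.0, 42.5]
ee_rot: [-0.142, 0.99, 0.001, 0.001]
contact_force: [-1.5, 2.7, 4.1]
gripper_width: 19.3
grasp_force: 57.2
```

>>> drive_tool:
  targets:
    - [1, 0, 0, -5, 0]
    - [1, 0, 0, -15, 0]
    - [1, 0, 0, -35, 0]
    - [1, 0, 0, -60, 0]
    - [1, 0, 0, -90, 0]
    - [1, 0, 0, -110, 0]
    - [1, 0, 0, -110, 0]
    - [1, 0, 0, -110, 0]

```text
clock: 11.35
position: [570.9, 231.5, 151.1]
ee_rot: [-0.141, 0.99, -0.0, -0.001]
contact_force: [0.1, 0.5, -2.6]
gripper_width: 19.0
grasp_force: 56.9
```

```bash
python3 - <<'E'
from h import *
np.set_printoptions(suppress=True,precision=1)
P=pose('wrist'); im=arm.get_image('wrist'); cv2.imwrite('pics/w5.png',im)
st=arm.read_state();p=st['position'];print(p,st['contact_force'])
for dz in(-2,-6,-10):
  print(dz,'disc',circ(P,im,p[:2],p[2]+dz,50,33,38,60,.6)); print('holes',circ(P,im,p[:2],p[2]+dz,50,3.5,6.5,60,.5))
E
```

```text
[570.6 231.3 150.2] [ 0.1 -0.1 -2.7]
-2 disc []
holes [[576.4 234.7   5.6]
 [543.1 220.6   4.5]
 [575.8 201.7   4.6]
 [590.5 229.9   4.5]]
-6 disc [[570.1 226.9  34.8]]
holes [[578.5 235.    5.8]
 [544.9 221.5   4.6]
 [561.7 251.2   5.1]]
-10 disc [[570.1 225.1  34.6]]
holes [[578.8 202.    5.2]
 [545.5 221.2   4.8]
 [580.6 235.3   5.7]
 [595.3 230.5   4.9]]
```

View pics/w5.png

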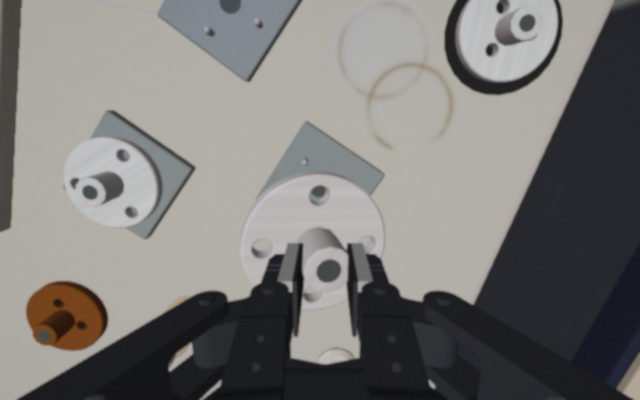

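Cover A still leans in the grip: boss top at (329,271), disc centre (313,240). I'll set it flat on the free table near (488,258), then regrasp it deeper.

```bash
python3 -c "
from h import *
go([488,262,36])"
```

```text
pos [570.6 231.3 150.2] tooly yaw 106.3 J6 -1.93 shift [ 70.2  52.6 114.4]
```

>>> drive_tool:
  targets:
    - [1, 20, 15, 0, 0]
    - [1, 45, 33, 0, 0]
    - [1, 70, 52, 10, 0]
    - [1, 70, 52, 40, 0]
    - [1, 70, 52, 70, 0]
    - [1, 70, 52, 92, 0]
    - [1, 70, 52, 105, 0]
    - [1, 70, 52, 111, 0]
    - [1, 70, 52, 113, 0]
    - [1, 70, 52, 113, 0]

```text
clock: 12.4
position: [490.5, 262.7, 39.2]
ee_rot: [-0.142, 0.99, 0.0, 0.0]
contact_force: [-0.5, 1.1, -1.5]
gripper_width: 19.5
grasp_force: 56.8
```

>>> drive_tool:
  targets:
    - [1, 0, 0, 1, 0]
    - [1, 0, 0, 2, 0]
    - [1, 0, 0, 3, 0]
    - [1, 0, 0, 3, 0]

```text
clock: 12.8
position: [490.0, 262.5, 36.0]
ee_rot: [-0.142, 0.99, 0.0, 0.0]
contact_force: [-0.3, 0.2, -1.9]
gripper_width: 19.5
grasp_force: 56.8
```

>>> drive_tool:
  targets:
    - [1, 0, 0, 1, 0]
    - [1, 0, 0, 2, 0]
    - [1, 0, 0, 3, 0]
    - [1, 0, 0, 4, 0]
    - [1, 0, 0, 4, 0]

```text
clock: 13.3
position: [489.9, 262.4, 31.6]
ee_rot: [-0.142, 0.99, -0.0, -0.0]
contact_force: [-0.3, -1.0, -1.5]
gripper_width: 19.4
grasp_force: 56.8
```

>>> drive_tool:
  targets:
    - [1, 0, 0, 1, 0]
    - [1, 0, 0, 2, 0]
    - [1, 0, 0, 3, 0]
    - [1, 0, 0, 3, 0]

```text
clock: 13.7
position: [490.5, 262.4, 29.8]
ee_rot: [-0.142, 0.99, -0.0, 0.0]
contact_force: [-0.3, -2.0, 4.3]
gripper_width: 19.2
grasp_force: 56.6
```

>>> drive_tool:
  targets:
    - [0.7, 0, 0, 0, 0]
    - [0.6, 0, 0, 0, 0]
    - [0.5, 0, 0, 0, 0]
    - [0.3, 0, 0, 0, 0]
    - [-1, 0, 0, 0, 0]
    - [-1, 0, 0, 0, 0]
    - [-1, 0, 0, 0, 0]
    - [-1, 0, 0, -30, 0]
    - [-1, 0, 0, -70, 0]
    - [-1, 0, 0, -110, 0]
    - [-1, 0, 0, -135, 0]
    - [-1, 0, 0, -135, 0]

```text
clock: 14.9
position: [492.1, 264.2, 168.3]
ee_rot: [-0.142, 0.99, 0.002, 0.004]
contact_force: [0.3, 0.8, -0.0]
gripper_width: 85.6
grasp_force: 0.0
```

```bash
python3 - <<'E'
from h import *
np.set_printoptions(suppress=True,precision=1)
P=pose('wrist'); im=arm.get_image('wrist'); cv2.imwrite('pics/w6.png',im)
print(arm.read_state()['position'])
c=(489,258)
print('disc',circ(P,im,c,10,50,33,38,60,.6)); print('holes',circ(P,im,c,10,50,3.5,6.5,60,.5)); print('z34',circ(P,im,c,34,50,3,12,80,.6))
a=blobs(P,im,c,10,50); b=blobs(P,im,(571,227),12,50)
cv2.imwrite('pics/r6.png',cv2.resize(np.hstack([a,b]),None,fx=2,fy=2).clip(0,255).astype('uint8'))
E
```

```text
[490.7 263.3 165.8]
disc [[491.8 258.1  35.8]]
holes [[496.6 232.6   5.2]
 [496.3 259.9   5.4]
 [484.6 283.3   5.3]
 [465.4 252.4   5.1]
 [516.4 263.5   5. ]]
z34 [[490.6 258.7  10.8]
 [490.6 258.7   4.9]
 [490.9 233.5   4.7]
 [462.4 251.5   4.8]
 [480.4 280.    4.9]
 [509.2 262.    4.5]]
```

View pics/r6.png

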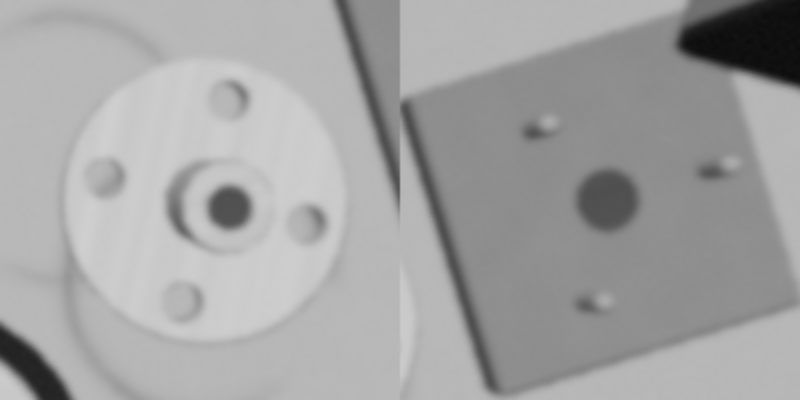

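Cover flat at (491.1,258.3), holes at 12.8° mod 90. Plate A: three studs, centre (572.7,227), one stud toward −17.3°.

```bash
python3 -c "
from h import *
go([491.1,258.3,14.5])"
```

```text
pos [490.7 263.3 165.8] tooly yaw 106.3 J6 -2.07 shift [  1.6  -5.3 151.2]
```

>>> drive_tool:
  targets:
    - [-1, 1.5, -5, 40, 0]
    - [-1, 1.5, -5, 80, 0]
    - [-1, 1.5, -5, 110, 0]
    - [-1, 1.5, -5, 128, 0]
    - [-1, 1.5, -5, 140, 0]
    - [-1, 1.5, -5, 147, 0]
    - [-1, 1.5, -5, 150, 0]
    - [-1, 1.5, -5, 150, 0]
    - [-1, 1.5, -5, 150, 0]

```text
clock: 15.85
position: [490.5, 257.7, 14.7]
ee_rot: [-0.142, 0.99, 0.0, 0.001]
contact_force: [0.0, 0.1, -0.0]
gripper_width: 85.3
grasp_force: 0.0
```

>>> drive_tool:
  targets:
    - [1, 0, 0, 0, 0]
    - [1, 0, 0, 0, 0]
    - [1, 0, 0, 0, 0]
    - [1, 0, 0, 0, 0]
    - [1, 0, 0, 0, 0]
    - [1, 0, 0, 0, 0]
    - [1, 0, 0, 0, 0]
    - [1, 0, 0, -1, 0]
    - [1, 0, 0, -3, 0]

```text
clock: 16.75
position: [489.2, 256.6, 16.0]
ee_rot: [-0.142, 0.99, -0.0, -0.001]
contact_force: [-0.6, 0.8, -2.2]
gripper_width: 19.8
grasp_force: 58.7
```

```bash
python3 -c "
from h import *
go([456.8,125.6,120])"
```

```text
pos [489.2 256.6  16. ] tooly yaw 106.3 J6 -2.06 shift [  68.1 -116.8 -103.8]
```

>>> drive_tool:
  targets:
    - [1, 0, 0, -30, 0]
    - [1, 0, 0, -60, 0]
    - [1, 20, -30, -60, 8]
    - [1, 40, -65, -60, 16]
    - [1, 55, -95, -60, 24]
    - [1, 68, -117, -60, 30]
    - [1, 68, -117, -60, 33]
    - [1, 68, -117, -60, 33]
    - [1, 68, -117, -60, 33]
    - [1, 68, -117, -60, 33]

```text
clock: 17.75
position: [457.7, 126.3, 76.6]
ee_rot: [0.144, 0.99, -0.0, -0.0]
contact_force: [0.4, 0.3, -1.2]
gripper_width: 19.6
grasp_force: 59.1
```

```bash
python3 - <<'E'
from h import *
np.set_printoptions(suppress=True,precision=1)
P=pose('wrist'); im=arm.get_image('wrist'); cv2.imwrite('pics/w7.png',im)
st=arm.read_state();p=st['position'];print(p,st['contact_force'])
z=p[2]-14.5+10
print('disc',circ(P,im,p[:2],z,50,33,38,60,.6)); h=circ(P,im,p[:2],z,50,4,5.7,60,.5)
for q in h: print(q, np.hypot(*(q[:2]-p[:2])), np.degrees(np.arctan2(*(q[:2]-p[:2])[::-1])))
go([456.8,125.6,28])
E
```

```text
[457.7 126.3  76.6] [-0.1  0.3 -2.1]
disc [[456.9 125.8  35.4]]
[434.1 135.1   5. ] 25.1872984771618 159.55045431854208
[449.4 101.8   4.9] 25.867740282738374 -108.71511995020742
[482.7 117.1   4.7] 26.639069316289685 -20.203616708303517
pos [457.7 126.3  76.6] tooly yaw 73.4 J6 -2.47 shift [ 0.6 -1.  48.6]
```

>>> drive_tool:
  targets:
    - [1, 0.5, -0.5, 15, 0]
    - [1, 0.5, -0.5, 28, 0]
    - [1, 0.5, -0.5, 33, 0]
    - [1, 0.5, -0.5, 36, 0]
    - [1, 0.5, -0.5, 38, 0]
    - [1, 0.5, -0.5, 40, 0]
    - [1, 0.5, -0.5, 42, 0]

```text
clock: 18.5
position: [457.3, 125.8, 35.1]
ee_rot: [0.145, 0.989, 0.0, 0.0]
contact_force: [-0.8, -0.3, -2.1]
gripper_width: 19.7
grasp_force: 59.1
```

No contact below the tip height: it is over the studs.

>>> drive_tool:
  targets:
    - [1, 0, 0, 2, 0]
    - [1, 0, 0, 4, 0]
    - [1, 0, 0, 6, 0]
    - [1, 0, 0, 7, 0]
    - [1, 0, 0, 8, 0]
    - [1, 0, 0, 9, 0]
    - [1, 0, 0, 9, 0]

```text
clock: 19.2
position: [457.0, 125.5, 26.3]
ee_rot: [0.145, 0.989, -0.0, 0.0]
contact_force: [-1.6, -0.2, 3.8]
gripper_width: 20.0
grasp_force: 59.7
```

>>> drive_tool:
  targets:
    - [0.5, 0, 0, 0, 0]
    - [0, 0, 0, 0, 0]
    - [-1, 0, 0, 0, 0]
    - [-1, 0, 0, 0, 0]
    - [-1, 0, 0, -10, 0]
    - [-1, 0, 0, -40, 0]
    - [-1, 0, 0, -80, -8]
    - [-1, -20, 0, -120, -16]
    - [-1, -60, -3, -142, -24]
    - [-1, -105, -5, -142, -32]
    - [-1, -150, -7, -142, -33]
    - [-1, -158, -8, -142, -33]

```text
clock: 20.4
position: [609.6, 71.0, 168.1]
ee_rot: [-0.141, 0.99, -0.0, 0.001]
contact_force: [-0.7, 0.2, -0.5]
gripper_width: 85.5
grasp_force: 0.0
```

>>> drive_tool:
  targets:
    - [-1, 0, 0, 0, 0]
    - [-1, 0, 0, 0, 0]
    - [-1, 0, 0, 0, 0]

```text
clock: 20.7
position: [604.8, 72.9, 168.2]
ee_rot: [-0.142, 0.99, 0.0, -0.0]
contact_force: [0.3, 1.2, 0.4]
gripper_width: 85.1
grasp_force: 0.0
```

```bash
python3 - <<'E'
from h import *
np.set_printoptions(suppress=True,precision=1)
P=pose('wrist'); im=arm.get_image('wrist'); cv2.imwrite('pics/w8.png',im)
print(arm.read_state()['position'],arm.read_state()['joints'][5])
c=(606,70)
print('disc',circ(P,im,c,34,50,33,38,60,.6)); print('holes',circ(P,im,c,34,50,3.5,6.5,60,.5)); print('z58',circ(P,im,c,58,50,3,12,80,.6))
print('C disc',circ(P,im,(457,126),22,50,33,38,60,.6))
a=blobs(P,im,c,34,50); b=blobs(P,im,(457,126),22,50)
cv2.imwrite('pics/r8.png',cv2.resize(np.hstack([a,b]),None,fx=2,fy=2).clip(0,255).astype('uint8'))
E
```

```text
[604.9  73.  168.3] -1.6704037886059249
disc [[609.1  69.5  35.4]]
holes [[616.9  71.6   5.5]
 [628.   88.1   4.8]
 [584.8  76.1   4.9]
 [616.9  44.6   4.8]]
z58 [[610.   70.1  10.8]
 [583.9 102.8   7.1]
 [610.   70.1   5. ]
 [580.9  74.    4.4]
 [620.2  85.1   4.4]
 [610.   45.5   4.4]
 [637.3  83.6   4.6]]
C disc [[457.7 124.3  36. ]]
```

View pics/r8.png

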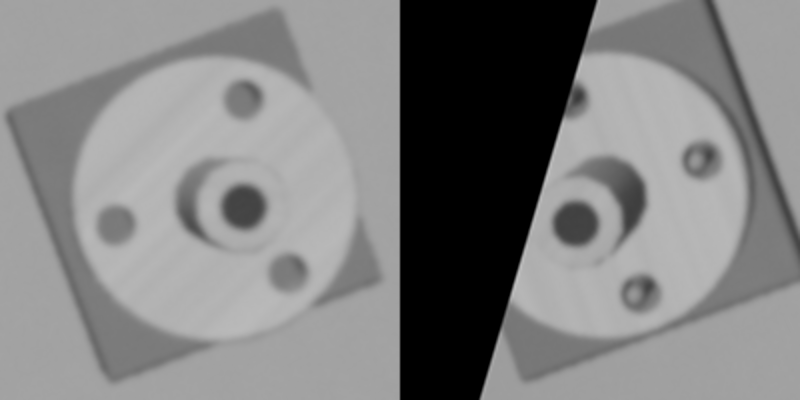

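Left: cover B is level, centre (609.7,69.7), holes at 45.6° mod 120. Right: the 4-hole cover is seated with studs in its holes.

```bash
python3 -c "
from h import *
go([609.7,69.7,38.5])"
```

```text
pos [604.9  73.  168.3] tooly yaw 106.4 J6 -1.67 shift [ -3.6  -4.6 129.8]
```

>>> drive_tool:
  targets:
    - [-1, -3.5, -4.5, 40, 0]
    - [-1, -3.5, -4.5, 75, 0]
    - [-1, -3.5, -4.5, 100, 0]
    - [-1, -3.5, -4.5, 115, 0]
    - [-1, -3.5, -4.5, 123, 0]
    - [-1, -3.5, -4.5, 128, 0]
    - [-1, -3.5, -4.5, 129.5, 0]
    - [-1, -3.5, -4.5, 129.5, 0]

```text
clock: 21.55
position: [611.0, 69.4, 39.1]
ee_rot: [-0.142, 0.99, 0.0, 0.001]
contact_force: [0.1, -0.4, -0.8]
gripper_width: 85.2
grasp_force: 0.0
```

>>> drive_tool:
  targets:
    - [1, 0, 0, 0, 0]
    - [1, 0, 0, 0, 0]
    - [1, 0, 0, 0, 0]
    - [1, 0, 0, 0, 0]
    - [1, 0, 0, 0, 0]
    - [1, 0, 0, 0, 0]
    - [1, 0, 0, 0, 0]
    - [1, 0, 0, -1, 0]
    - [1, 0, 0, -3, 0]
    - [1, 0, 0, -20, 0]
    - [1, 0, 0, -42, 0]
    - [1, 0, 0, -42, 0]

```text
clock: 22.75
position: [612.4, 69.6, 83.0]
ee_rot: [-0.142, 0.99, 0.0, 0.003]
contact_force: [0.6, 0.8, -0.9]
gripper_width: 19.7
grasp_force: 58.8
```

```bash
python3 -c "
from h import *
go([572.7,227,80])"
```

```text
pos [612.4  69.6  83. ] tooly yaw 106.3 J6 -1.66 shift [ -6.2 162.2   3. ]
```

>>> drive_tool:
  targets:
    - [1, -1, 20, 0, -8]
    - [1, -2, 45, 0, -16]
    - [1, -3, 75, 0, -24]
    - [1, -4, 105, 0, -32]
    - [1, -5, 135, 0, -40]
    - [1, -6, 155, 0, -48]
    - [1, -6, 162, 0, -55]
    - [1, -6, 162, 0, -57]
    - [1, -6, 162, 0, -57]
    - [1, -6, 162, 0, -57]
    - [1, -6, 162, 0, -57]

```text
clock: 23.85
position: [570.7, 225.9, 79.8]
ee_rot: [-0.597, 0.803, 0.0, -0.0]
contact_force: [-0.3, -0.0, -1.3]
gripper_width: 19.9
grasp_force: 58.9
```

```bash
cat > held.py <<'E'
from h import *
import sys
np.set_printoptions(suppress=True,precision=1)
P=pose('wrist'); im=arm.get_image('wrist'); cv2.imwrite('pics/%s.png'%sys.argv[1],im)
st=arm.read_state();p=st['position'];print(p,st['contact_force'])
z=p[2]-4.5; c=p[:2]
d=circ(P,im,c,z,50,33,38,60,.6); print('disc',d)
for q in circ(P,im,c,z,50,4,5.7,60,.5): print(q, np.hypot(*(q[:2]-c)), np.degrees(np.arctan2(*(q[:2]-c)[::-1])))
go([float(v) for v in sys.argv[2:5]])
E
python3 held.py w9 572.7 227 26.5
```

```text
[570.8 225.9  80. ] [-0.4 -0.2 -1.2]
disc [[571.2 223.9  35.2]]
[551.7 206.5   5. ] 27.224437547378614 -134.55354955156753
[595.8 215.8   4.7] 26.963122392950865 -21.998705216366798
pos [570.8 225.9  80. ] tooly yaw 163.2 J6 -0.93 shift [-1.7 -1.6 53.5]
```

>>> drive_tool:
  targets:
    - [1, -2.7, -0.7, 15, -1]
    - [1, -2.7, -0.7, 30, -1]
    - [1, -2.7, -0.7, 38, -1]
    - [1, -2.7, -0.7, 41, -1]
    - [1, -2.7, -0.7, 43, -1]
    - [1, -2.7, -0.7, 45, -1]
    - [1, -2.7, -0.7, 45, -1]

```text
clock: 24.6
position: [572.5, 228.8, 35.5]
ee_rot: [-0.604, 0.797, -0.0, 0.0]
contact_force: [-0.5, -0.2, -1.8]
gripper_width: 19.9
grasp_force: 58.9
```

>>> drive_tool:
  targets:
    - [1, 0, 0, 2, 0]
    - [1, 0, 0, 4, 0]
    - [1, 0, 0, 6, 0]
    - [1, 0, 0, 7, 0]
    - [1, 0, 0, 8, 0]
    - [1, 0, 0, 9, 0]
    - [1, 0, 0, 9.5, 0]
    - [1, 0, 0, 9.5, 0]

```text
clock: 25.4
position: [572.3, 228.7, 27.1]
ee_rot: [-0.604, 0.797, -0.0, 0.0]
contact_force: [-3.3, -0.9, 6.7]
gripper_width: 19.6
grasp_force: 59.6
```

>>> drive_tool:
  targets:
    - [0.5, 0, 0, 0, 0]
    - [0, 0, 0, 0, 0]
    - [-1, 0, 0, 0, 0]
    - [-1, 0, 0, 0, 0]
    - [-1, 0, 0, -10, 0]
    - [-1, 0, 0, -40, 8]
    - [-1, 0, 0, -80, 16]
    - [-1, 20, -10, -120, 24]
    - [-1, 50, -23, -150, 32]
    - [-1, 80, -37, -150, 40]
    - [-1, 100, -47, -150, 48]
    - [-1, 100, -47, -150, 56]

```text
clock: 26.6
position: [590.9, 117.1, 177.1]
ee_rot: [-0.155, 0.988, 0.0, 0.001]
contact_force: [-0.1, -0.3, -0.5]
gripper_width: 85.0
grasp_force: 0.0
```

>>> drive_tool:
  targets:
    - [-1, 0, 0, 0, 2]
    - [-1, 0, 0, 0, 2]
    - [-1, 0, 0, 0, 2]

```text
clock: 26.9
position: [590.6, 119.8, 176.3]
ee_rot: [-0.142, 0.99, 0.0, 0.0]
contact_force: [-0.1, 0.7, -0.4]
gripper_width: 85.6
grasp_force: 0.0
```

```bash
python3 - <<'E'
from h import *
np.set_printoptions(suppress=True,precision=1)
P=pose('wrist'); im=arm.get_image('wrist'); cv2.imwrite('pics/w10.png',im)
print(arm.read_state()['position'])
a=blobs(P,im,(609.7,69.7),12,50); b=blobs(P,im,(572,227),22,50)
cv2.imwrite('pics/r10.png',cv2.resize(np.hstack([a,b]),None,fx=2,fy=2).clip(0,255).astype('uint8'))
for z in(12,24): print(z,circ(P,im,(609.7,69.7),z,50,2,3.5,60,.4).tolist(),circ(P,im,(609.7,69.7),z,50,6,10,60,.5))
print(circ(P,im,(572,227),22,50,33,38,60,.6))
E
```

```text
[590.6 119.8 176.1]
12 [] [[610.4  69.8   7.8]]
24 [] [[606.8  71.3   7.4]]
[[572.4 226.8  35.7]]
```

View pics/r10.png

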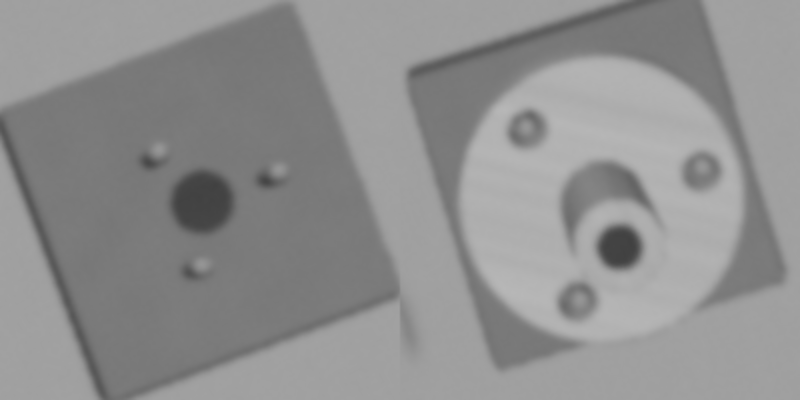

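Plate B studs clear: centre (610,69.8), stud angle ≈ −21°. Cover A is seated with studs inside all three holes. Now back to the pad.

>>> drive_tool:
  targets:
    - [-1, 15, 38, 0, 0]
    - [-1, 30, 76, 0, 0]
    - [-1, 45, 114, 0, 0]
    - [-1, 60, 152, 0, 0]
    - [-1, 75, 190, 0, 0]
    - [-1, 90, 220, 5, 0]
    - [-1, 107, 247, 10, 0]
    - [-1, 107, 247, 10, 0]
    - [-1, 107, 247, 10, 0]
    - [-1, 107, 247, 10, 0]

```text
clock: 27.95
position: [418.9, 326.6, 166.1]
ee_rot: [-0.142, 0.99, 0.0, 0.0]
contact_force: [-0.2, -0.5, 0.5]
gripper_width: 85.0
grasp_force: 0.0
```

```bash
python3 - <<'E'
from h import *
np.set_printoptions(suppress=True,precision=1)
P=pose('wrist'); im=arm.get_image('wrist'); cv2.imwrite('pics/w11.png',im)
c=(417.5,326.5)
print('disc',circ(P,im,c,14,50,33,38,60,.6)); print('holes',circ(P,im,c,14,50,3.5,6.5,60,.5)); print('z38',circ(P,im,c,38,50,3,12,80,.6))
go([417.5,326.5,19.5])
E
```

```text
disc [[417.6 327.2  36.4]]
holes [[423.9 329.9   5.4]
 [404.4 317.    4.1]
 [414.9 344.6   4.1]]
z38 [[417.9 327.8  10.8]
 [417.9 327.8   4.9]
 [400.2 316.1   3.8]
 [409.8 340.7   3.8]]
pos [419.1 326.4 166.1] tooly yaw 106.3 J6 -2.25 shift [  1.6   0.6 146.6]
```

>>> drive_tool:
  targets:
    - [-1, 1, 1.3, 40, 0]
    - [-1, 1, 1.3, 80, 0]
    - [-1, 1, 1.3, 110, 0]
    - [-1, 1, 1.3, 130, 0]
    - [-1, 1, 1.3, 140, 0]
    - [-1, 1, 1.3, 145, 0]
    - [-1, 1, 1.3, 147, 0]
    - [-1, 1, 1.3, 147, 0]
    - [-1, 1, 1.3, 147, 0]

```text
clock: 28.9
position: [417.7, 328.3, 19.8]
ee_rot: [-0.142, 0.99, 0.001, 0.001]
contact_force: [-0.3, -0.5, -0.4]
gripper_width: 85.4
grasp_force: 0.0
```

>>> drive_tool:
  targets:
    - [1, 0, 0, 0, 0]
    - [1, 0, 0, 0, 0]
    - [1, 0, 0, 0, 0]
    - [1, 0, 0, 0, 0]
    - [1, 0, 0, 0, 0]
    - [1, 0, 0, 0, 0]
    - [1, 0, 0, 0, 0]
    - [1, 0, 0, -1, 0]
    - [1, 0, 0, -4, 0]
    - [1, 0, 0, -30, 0]
    - [1, 0, 0, -70, 0]
    - [1, 0, 0, -110, 0]

```text
clock: 30.1
position: [416.5, 326.8, 129.0]
ee_rot: [-0.142, 0.99, -0.001, -0.001]
contact_force: [0.3, 1.4, -2.1]
gripper_width: 19.8
grasp_force: 59.0
```

```bash
python3 -c "
from h import *
go([610,69.8,75])"
```

```text
pos [416.5 326.8 129. ] tooly yaw 106.3 J6 -2.26 shift [-113.8 -300.9   54.3]
```

>>> drive_tool:
  targets:
    - [1, -15, -35, 0, 0]
    - [1, -29, -75, 0, 0]
    - [1, -43, -115, 0, 0]
    - [1, -58, -155, 0, 0]
    - [1, -73, -195, 0, 0]
    - [1, -88, -235, 0, 0]
    - [1, -103, -272, 0, 0]
    - [1, -114, -301, 20, 0]
    - [1, -114, -301, 45, 0]
    - [1, -114, -301, 52, 0]
    - [1, -114, -301, 52, 0]
    - [1, -114, -301, 52, 0]

```text
clock: 31.3
position: [611.4, 71.5, 77.6]
ee_rot: [-0.143, 0.99, -0.0, 0.0]
contact_force: [0.5, 0.2, -1.4]
gripper_width: 19.1
grasp_force: 59.2
```

```bash
python3 held.py w12 610 69.8 27
```

```text
[611.7  71.7  78.1] [-1.1 -0.3 -2.1]
disc [[611.5  71.8  35.5]]
[598.3  60.4   4.9] 17.528548817603983 -139.8596195527805
pos [611.7  71.7  78.1] tooly yaw 106.4 J6 -1.66 shift [ 2.2 -1.4 51.1]
```

>>> drive_tool:
  targets:
    - [1, 2, -1.5, 15, 1]
    - [1, 2, -1.5, 28, 1]
    - [1, 2, -1.5, 36, 1]
    - [1, 2, -1.5, 38, 1]
    - [1, 2, -1.5, 40, 1]
    - [1, 2, -1.5, 42, 1]
    - [1, 2, -1.5, 43, 1]
    - [1, 2, -1.5, 43, 1]

```text
clock: 32.15
position: [609.7, 68.8, 33.9]
ee_rot: [-0.133, 0.991, 0.0, 0.0]
contact_force: [0.1, -0.8, -1.7]
gripper_width: 19.8
grasp_force: 59.2
```

>>> drive_tool:
  targets:
    - [1, 0, 0, 2, 0]
    - [1, 0, 0, 4, 0]
    - [1, 0, 0, 5, 0]
    - [1, 0, 0, 6, 0]
    - [1, 0, 0, 7, 0]
    - [1, 0, 0, 7.5, 0]
    - [1, 0, 0, 7.5, 0]

```text
clock: 32.85
position: [609.7, 68.8, 27.2]
ee_rot: [-0.133, 0.991, -0.0, 0.0]
contact_force: [-2.4, -0.9, 4.4]
gripper_width: 19.5
grasp_force: 59.9
```

>>> drive_tool:
  targets:
    - [0.5, 0, 0, 0, 0]
    - [0, 0, 0, 0, 0]
    - [-1, 0, 0, 0, 0]
    - [-1, 0, 0, 0, 0]
    - [-1, 0, 0, -10, 0]
    - [-1, 0, 0, -40, 0]
    - [-1, 0, 0, -80, 0]
    - [-1, 10, 10, -120, 0]
    - [-1, 30, 35, -160, 0]
    - [-1, 50, 60, -180, 0]
    - [-1, 50, 60, -180, 0]
    - [-1, 50, 60, -180, 0]

```text
clock: 34.05
position: [545.4, 114.0, 207.7]
ee_rot: [-0.134, 0.991, 0.001, 0.001]
contact_force: [0.4, -0.5, 0.7]
gripper_width: 85.4
grasp_force: 0.0
```

```bash
python3 - <<'E'
from h import *
P=pose('wrist'); im=arm.get_image('wrist'); cv2.imwrite('pics/w13.png',im); cv2.imwrite('pics/scene1.png',arm.get_image('scene'))
a=[blobs(P,im,c,22,45) for c in((610,69.8),(572,227),(457,126))]
s=cv2.cvtColor(cv2.imread('pics/scene1.png'),cv2.COLOR_BGR2GRAY)[120:330,150:510]
o=cv2.resize(np.hstack(a),(780,260)).clip(0,255).astype('uint8'); s=cv2.resize(s,(780,330*780//780))
cv2.imwrite('pics/r13.png',np.vstack([o,s]))
print(arm.read_state()['position'],arm.read_state()['contact_force'])
E
```

```text
[545.41816859 113.13073738 205.70766874] [ 0.40053092 -0.44261492 -0.09660847]
```

View pics/r13.png

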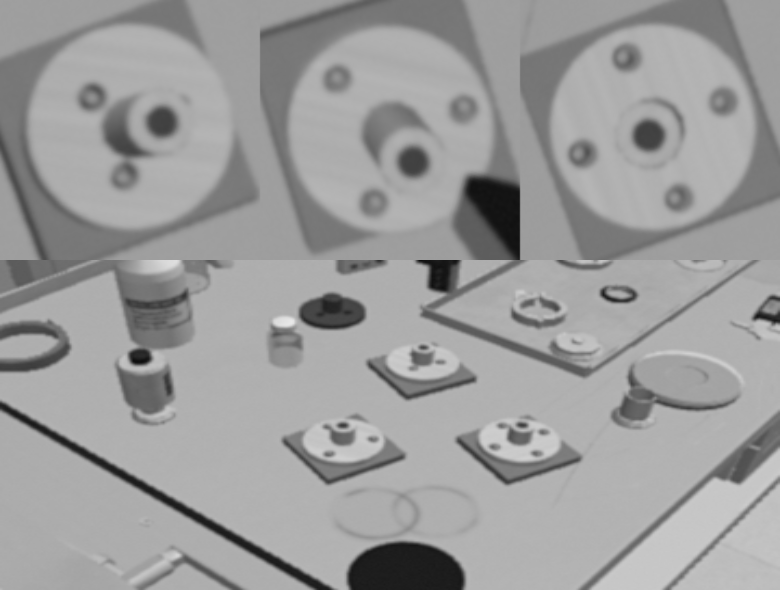

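All three covers lie flat on their plates with studs visible in the holes, and the bystanders stand undisturbed.

```bash
python3 -c "
from bench import arm
print(arm.job_done())"
```

```text
the job is handed in; nothing more can be done
None
```

All three covers are seated boss up and flat on their matching stud plates. The pipe nipple, gauge head and bottle are where they were, and I handed the job in at about 34 s of the 96 s allowed.

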